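# Pin a guide bracket and show it to the inspection camera

## Robot

A 6-joint arm with a two-finger parallel gripper is mounted at the origin on the work surface. World frame = base frame: x ahead of the robot, y to its left, z up, the work surface at z = 0. Lengths are in m, angles in degrees, forces in N, time in s.
With the tool pointing down it reaches from about 0.3 to 0.825 m from the base axis. Payload 5.4 kg.
Tool frame: the origin (TCP) lies on the centre line of the jaws, within the pads' length; the fingertips stand 17 mm ahead of it and the grasp point (between the pads) lies 2 mm behind it (r.nose_length is the distance from the TCP to the fingertips, in m); z points along the fingers, y is the line along which they close (so a half turn about z gives the same grasp; the last joint's range is limited). The gripper opens to 92 mm and grips with 3 to 60 N. Pads are 20 mm wide; open, the fingers measure 128 mm over their backs; the gripper's body (75 mm by 189 mm) begins 69 mm behind the grasp point.
Start: joints at [52.133, 9.076, 91.501, -0, 79.423, -12.038], TCP at [0.251, 0.518, 0.232] pointing down, gripper open.
Joint ranges: [-166.64, 166.64], [-54.1, 131.32], [10.49, 154.53], [-73.88, 253.88], [9.74, 151.15], [-171.62, 171.62]. Speed limits (degrees/s): [147.25, 147.25, 180, 180, 180, 180].

## Interface

Orientations are given as a 3x3 rotation matrix whose columns are the frame's x, y, z axes.
In Python, from workcell import r gives the robot as it stands. The module is installed in compiled form; this text tells all that it offers.
- The arm moves only by the tool move_arm, never from a script. Its argument "commands" is a list that holds one entry, the list of rows, each a list of 6 numbers: the shift along the tool's x, y, z normalised to -1 to 1, where 1 is 400 mm, then the turn, a rotation vector about the tool's x, y, z normalised to -1 to 1, where 1 is pi rad. A call has exactly 5 rows; each row is the pose to reach, as a shift and turn from the pose commanded when the call began, along the tool's axes at that moment, turning the shorter way round; what a row does not reach only later rows make up. A row lasts 1/10 s, in which the tool goes at most 50 mm and 8.59 degrees, less where a joint would pass 70% of its speed; a pose out of reach is approached as far as the arm can. A call with a number of a shift or a turn outside -1 to 1 is refused whole. A call with a gripper value outside its range is refused whole. "gripper" is the opening, from -1 (shut) to 1 (fully open), set as the call begins (left out, the last holds). The fingers move at their own pace and stop on an object; "squeeze" is the grip in N (left out, the last holds). Time passes only in rows, so rows that repeat a pose let the fingers close, or fill a call up. It gives the time, the measured TCP pose, the force, the opening and the grip force at its end, in the units of the state.
- r.state(): the state, without advancing time (a new reading comes with each control period).
- r.read_camera(name): name is "side" or "top" or "wrist"; returns the picture (400x640x3 uint8, red, green, blue); there is no depth.
- r.camera_params(name): a dict with "camera_matrix" (3x3 intrinsics, pixels), "view" (4x4, takes a point from world to camera coordinates). Camera axes: x right, y up, looking along -z (the intrinsics and any distortion apply to the point x, -y, -z); pixel columns grow to the right and rows downward; lengths in m; the calibration is good to about 2 mm. A picture is of the moment at which its call begins: read the wrist's pose just before it. camera_params takes no time and is no camera call; for the wrist camera it gives the pose at the moment of the call.
- r.sign_off(): hands the job in; it is judged then, once.
The state is a dict: "t": time; "joints": joint angles; "qvel": joint speeds; "effort": joint torques, N m; "tool_pos": TCP position; "tool_rot": TCP orientation; "contact_force": force on the tool from outside, world axes, zero at the start; "ft_torque": the same for the moment, N m; "finger_gap": finger opening in m; "grip_force": force on a finger pad.
Only numpy, scipy, OpenCV 4.12 (cv2) and the standard library are available. Lean on these libraries where they do the work, as an engineer would, in place of code of your own. Each camera call takes 0.05 s, during which the arm holds its last target. There are 200 camera calls.

## Task

Push the pin with the tall round head down through the eye in the guide bracket's ear until its head sits on the ear, while the bracket still stands in its nest. Then take the bracket by the top of its upright web, lift it out of the nest with the pin in it, and hold it in the air with its centre at the inspection camera's focus point (160 mm in front of the lens on the lens axis), its ear side squarely facing the lens, so tipped back by the 25 degrees that the camera looks down. Finish while still holding it there: do not let go, do not touch the camera stand, and leave the other parts where they are.

Things in the scene. Friction and masses are not known exactly. Their poses are not given: they have to be found in the camera images.
- bracket_center (a point): Centre of the loose C-shaped aluminium guide bracket (about 0.2 kg), 62 (x) x 44 (y) x 115 (z) mm; the point is 57.5 mm above its underside. z up; +x is its front, where the ear sticks out; at the start +x points roughly away from the robot (within 0.5 rad). Foot plate 62 x 44 x 6 mm; ear 8 mm thick, from the web to x = +31 mm, its top face 46 mm above the underside.
- web_top (a point): Middle of the top edge of the bracket's upright web, 21 mm behind the bracket's centre and 57.5 mm above it: the place to grip. The web is 10 mm thick (along x), 44 mm wide (along y). The seated pin's head reaches to 41 mm below this point. Axes as the bracket's.
- bracket_eye (a point): Centre of the mouth of the round vertical eye, 12 mm wide, right through the 8 mm ear, level with the ear's top face; 32 mm free below the ear. It lies 13 mm in front of the bracket's centre and 11.5 mm below it, 29 mm in front of the web's face. Axes as the bracket's.
- pin_head (a point): Centre of the head of the right pin, a loose steel pin (0.06 kg) standing head up in the rack. Head: cylinder 18 mm wide, 28 mm tall, the tallest of the three heads (this point is half-way up it). Below the head a shank 8 mm wide and 30 mm long, with a tapered foot. z runs up along the pin. Seated in the eye, this point is 14 mm above the ear's top face.
- focus (a point): Focus point, where the bracket's centre must end: in the air 220 mm above the table, straight above the black disc on the stand's base, 160 mm in front of the lens. Its x axis runs to the lens: away from the robot (yaw within 0.3 rad) and 25 degrees upwards (pitch -0.436); y is level. In the right attitude the bracket's x, y and z are parallel to these.
- inspection: Fixed inspection camera stand, not to be touched. Origin on the table straight below the focus, x towards the column. Base plate 300 x 100 x 10 mm (x -50 to 250 mm) with a 50 mm black disc at the origin; 26 mm column at x = 228 mm, 310 mm tall; lens barrel 40 mm wide with a white light ring of 68 mm; grey camera body 48 mm wide behind it.
- nest: Fixed black open tray in which the bracket stands, 79 x 61 mm, 16 mm tall, 6 mm walls and floor; origin at the centre of its underside, axes as the bracket's at the start. The bracket has 2.5 mm of play all round and stands 10 mm deep in it. It is to the robot's left or right, the rack on the other side.
- rack: Fixed black block with the three pins, 46 (x) x 160 (y) x 36 (z) mm, origin at the centre of its underside; three 10 mm holes in a row along its y at -52, 0 and +52 mm, 33 mm deep. The pins' heads rest on its top face. Any pin may be in any hole.
- pin_flat: Another pin in the rack, with a flat round head 30 mm wide and 10 mm tall; leave alone. Origin at the foot of its shank, 30 mm below the head.
- pin_square: Another pin in the rack, with a square head 20 mm wide and 16 mm tall; leave alone. Origin at the foot of its shank, 30 mm below the head.
- heatsink: Finned aluminium heat sink, 60 x 56 x 28 mm, origin under its centre; a bystander.
- roller: White grooved roller, 34 mm wide, 22 mm tall, origin under its centre; a bystander.
- module: Small metal box module, 40 x 34 x 14 mm, origin under its centre; a bystander.
- shield: Small steel shield plate, 44 x 36 x 8 mm, origin under its centre; a bystander.
- collar: Steel collar, 32 mm wide, 14 mm tall, origin under its centre; a bystander.
Not all that is in view belongs to the job. Leave any orange or red look-alike of the part that bears pin_head alone.

How it is judged:
By the outcome, as a careful person would: the job done as asked, in the order asked, and still so for the second after the job is handed in, while the arm keeps its last pose, push and grip.
It also fails if it takes over 69 s, if anything falls off the work surface, if the arm or the gripper's body presses on something with over 40 N, if the wrist force passes 120 N, or if a joint passes its speed limit or range.

## Working session

There is one attempt and no reset: what is moved stays moved. The work goes in short steps, Python scripts to look and compute and a tool call to move; the robot and the scene stay as the last step left them, time stands still between calls to the robot, and variables do not carry over. Pictures are saved under pics/ and viewed, at most 10 in all, crops included, and the job is handed in when it is done.

Besides the shell and the picture viewer there is one more tool, called after ">>>" by a JSON object that holds its "name" and its "arguments". move_arm: Moves the arm, as the interface text tells. Scaled input: -1 to 1 covers 400 mm each way for a shift and pi rad each way for a turn. Its arguments: {"type":"object","properties":{"commands":{"type":"array","items":{"type":"array","items":{"type":"array","items":{"type":"number","minimum":-1,"maximum":1}}}},"gripper":{"type":"number"},"squeeze":{"type":"number"}},"required":["commands"]}

```bash
mkdir -p pics; cat > h.py <<'E'
import numpy as np, cv2
from workcell import r
def save(img,n): cv2.imwrite('pics/'+n+'.png',cv2.cvtColor(img,cv2.COLOR_RGB2BGR))
def ray(p,u,v):
    K=np.array(p['camera_matrix']);V=np.array(p['view'])
    d=np.linalg.inv(K)@[u,v,1]; d=np.array([d[0],-d[1],-d[2]])
    R=V[:3,:3]; return -R.T@V[:3,3], R.T@d
def onz(p,u,v,z):
    o,d=ray(p,u,v); return o+d*(z-o[2])/d[2]
def proj(p,X):
    V=np.array(p['view']);c=V[:3,:3]@np.asarray(X)+V[:3,3]
    q=np.array(p['camera_matrix'])@[c[0],-c[1],-c[2]]; return q[:2]/q[2]
E
python3 - <<'E'
from h import *
a=r.read_camera('top');b=r.read_camera('side');np.save('top.npy',a);np.save('side.npy',b)
save(a,'top');save(b,'side')
for n in('top','side','wrist'):
    p=r.camera_params(n);print(n,p)
print(r.state()['tool_rot'],r.state()['t'],r.nose_length)
E
```

```text
top {'camera_matrix': array([[382.6625941 ,   0.        , 324.03753177],
       [  0.        , 382.6625941 , 198.20771079],
       [  0.        ,   0.        ,   1.        ]]), 'view': array([[-0.18220611, -0.98325757, -0.00234212,  0.05917805],
       [ 0.96235809, -0.17882078,  0.20467056, -0.5406769 ],
       [-0.2016627 ,  0.03503827,  0.97882811, -0.87629745],
       [ 0.        ,  0.        ,  0.        ,  1.        ]])}
side {'camera_matrix': array([[374.3610073 ,   0.        , 320.24507087],
       [  0.        , 374.3610073 , 202.11993035],
       [  0.        ,   0.        ,   1.        ]]), 'view': array([[ 0.97364626, -0.22805717,  0.00169875, -0.49148405],
       [ 0.14207965,  0.61237463,  0.77769575, -0.17478859],
       [-0.17839937, -0.7569592 ,  0.62863855, -0.93582887],
       [ 0.        ,  0.        ,  0.        ,  1.        ]])}
wrist {'camera_matrix': array([[342.24473826,   0.        , 320.840631  ],
       [  0.        , 342.24473826, 200.97801731],
       [  0.        ,   0.        ,   1.        ]]), 'view': array([[ 0.43531719,  0.90027429, -0.00226901, -0.57366301],
       [-0.86070038,  0.41543998, -0.29428638,  0.03464325],
       [-0.26399583,  0.13006086,  0.95571459, -0.39383769],
       [ 0.        ,  0.        ,  0.        ,  1.        ]])}
[[-9.00106065e-01  4.35669721e-01 -9.82436846e-04]
 [ 4.35670716e-01  9.00105167e-01 -1.30978504e-03]
 [ 3.13662799e-04 -1.60696442e-03 -9.99998660e-01]] 0.1 0.017
```

View pics/top.png

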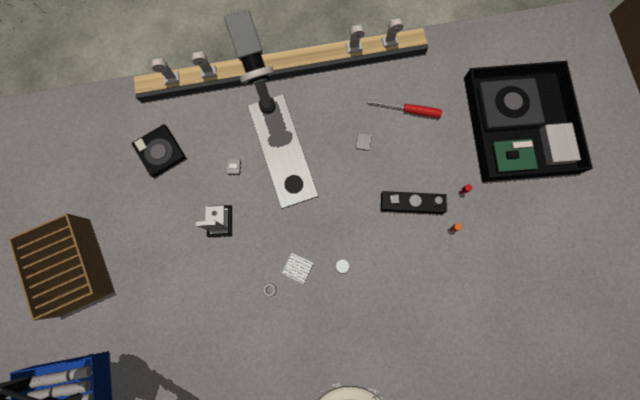

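View pics/side.png

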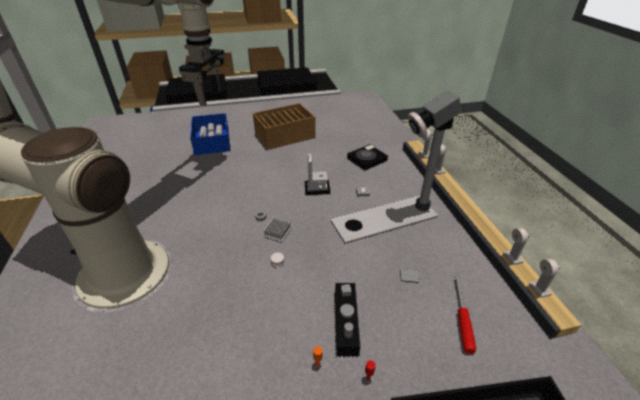

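Top view: the rack holds a square head at (395,199), a flat round head at (416,201) and a small tall round head at (438,201). The red (467,188) and orange (457,228) pins are look-alikes. The bracket in its nest is at (216,220) and the black disc at (294,184). The candidates for pin_head are those three rack heads plus the two coloured pins. I choose (438,201), which is (348,328) in the side view, and check it in a close crop.

```bash
python3 - <<'E'
from h import *
a=np.load('top.npy');b=np.load('side.npy')
f=lambda im,x,y,w,h:cv2.resize(im[y:y+h,x:x+w],(400,300),interpolation=cv2.INTER_CUBIC)
save(np.vstack([np.hstack([f(a,372,170,80,60),f(b,310,280,80,60)]),np.hstack([f(a,185,190,80,60),f(b,285,145,80,60)])]),'crop')
pt=r.camera_params('top');ps=r.camera_params('side')
# black disc and base
g=cv2.cvtColor(a,cv2.COLOR_RGB2GRAY)
m=(g<45).astype(np.uint8)
n,l,s,c=cv2.connectedComponentsWithStats(m)
for i in range(1,n):
    if 60<s[i][4]<3000: print(s[i],c[i],onz(pt,*c[i],.01).round(4))
hv=cv2.cvtColor(a,cv2.COLOR_RGB2GRAY)
w=((g>150)).astype(np.uint8)
for c in cv2.findContours(w,0,2)[0]:
    if cv2.contourArea(c)>800:
        R=cv2.minAreaRect(c);B=cv2.boxPoints(R);print(R,[onz(pt,*q,.01)[:2].round(4) for q in B])
E
```

```text
[ 610    0   30   90 1478] [629.15899865  32.68200271] [ 0.8622 -0.9709  0.01  ]
[ 137   48  290   54 1508] [283.24734748  74.94297082] [0.9122 0.005  0.01  ]
[240  52  24  20 298] [252.23154362  61.20469799] [0.9691 0.0827 0.01  ]
[495  86  35  32 596] [511.65604027 102.18288591] [ 0.7196 -0.5879  0.01  ]
[260  99  15  15 115] [267.87826087 107.13913043] [0.826 0.061 0.01 ]
[132 125  54  53 890] [161.37078652 151.35505618] [0.7537 0.3554 0.01  ]
[506 151  13   8 100] [512.01 154.43] [ 0.5771 -0.5474  0.01  ]
[381 192  65  22 928] [413.22090517 203.65301724] [ 0.4964 -0.2631  0.01  ]
[207 206  25  31 191] [224.78534031 224.94240838] [0.5299 0.2167 0.01  ]
[  41  215   73  103 1832] [ 88.0191048 264.1419214] [0.4947 0.5623 0.01  ]
[  21  352   91   48 1100] [ 94.63636364 374.48181818] [0.236  0.5618 0.01  ]
[  0 369  38  31 745] [ 17.66577181 386.09530201] [0.2432 0.7395 0.01  ]
[ 43 393  39   7 121] [ 66.25619835 397.31404959] [0.1984 0.6294 0.01  ]
((562.447021484375, 142.01174926757812), (39.4813346862793, 25.380859375), 77.47119140625) [array([ 0.6385, -0.6583]), array([ 0.6414, -0.7279]), array([ 0.5343, -0.7163]), array([ 0.5317, -0.6483])]
((282.25, 150.24998474121094), (108.14988708496094, 38.8960075378418), 71.56504821777344) [array([0.8423, 0.1163]), array([0.8596, 0.0126]), array([ 0.562 , -0.0277]), array([0.5477, 0.0704])]
```

View pics/crop.png

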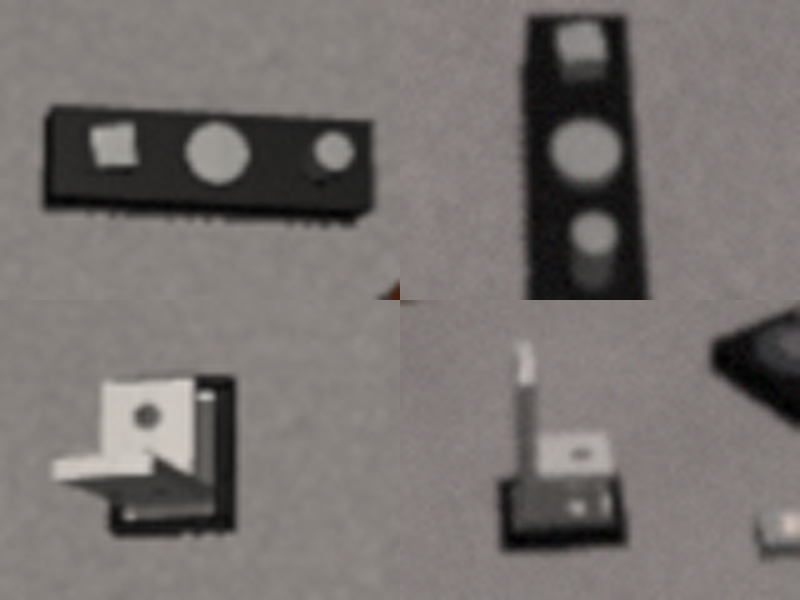

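The crop confirms it. The tall slim round head is at crop (333,150), which is top pixel (438.6,200). The eye is at crop (147,415), which is (214.4,213), with the ear's front edge above it and the web's top edge below.

```bash
python3 - <<'E'
from h import *
a=np.load('top.npy');pt=r.camera_params('top');ps=r.camera_params('side')
def tri(u,v):
    A=[];b=[]
    for p,q in((pt,u),(ps,v)):
        o,d=ray(p,*q);d=d/np.linalg.norm(d);P=np.eye(3)-np.outer(d,d);A.append(P);b.append(P@o)
    return np.linalg.lstsq(np.vstack(A),np.hstack(b),rcond=None)[0]
T=lambda x,y,z:onz(pt,185+x/5-.4,190+(y-300)/5-.4,z)
print('pin top plane',onz(pt,372+333/5-.4,170+150/5-.4,.064),'side',onz(ps,310+593/5-80-.4,280+233/5-.4,.064))
print('eye',T(147,415,.052),'side',onz(ps,285+(580-400)/5-.4,145+(453-300)/5-.4,.052))
e=[T(102,382,.052),T(193,379,.052)];d=e[1]-e[0];print('ear edge',e,np.linalg.norm(d),'yaw',np.degrees(np.arctan2(d[0],-d[1])))
w=[T(52,464,.121),T(155,456,.121)];d=w[1]-w[0];print('web',w,np.linalg.norm(d))
R=lambda x,y,z:onz(pt,372+x/5-.4,170+y/5-.4,z)
k=[R(50,107,.036),R(372,121,.036)];print('rack edge',k)
g=cv2.cvtColor(a,cv2.COLOR_RGB2GRAY);c=g[170:200,280:310]
m=(c<75).astype(np.uint8);n,l,s,cc=cv2.connectedComponentsWithStats(m);i=1+s[1:,4].argmax()
q=cc[i]+[280,170];f=onz(pt,*q,.01);print('disc',s[i],q,f)
for z in(.01,): 
  L=[onz(pt,*q,z) for q in((249,105),(283,206),(283,96),(317,196))];print(L, [np.degrees(np.arctan2(*(x)[1::-1])) for x in (L[0]-L[1],L[2]-L[3])])
p=r.camera_params('wrist');s=r.state();R0=np.array(s['tool_rot']);o,_=ray(p,0,0);print('cam in tool',R0.T@(o-s['tool_pos']),R0.T@ray(p,320,201)[1])
E
```

```text
pin top plane [ 0.48708427 -0.31020525  0.064     ] side [ 0.4885863  -0.31291991  0.064     ]
eye [0.55693673 0.22875017 0.052     ] side [0.55916487 0.22765717 0.052     ]
ear edge [array([0.57716239, 0.24831397, 0.052     ]), array([0.57053032, 0.20446149, 0.052     ])] 0.04435114666120149 yaw -8.600009710552776
web [array([0.52737852, 0.25548247, 0.121     ]), array([0.52255473, 0.20973252, 0.121     ])] 0.04600355313063851
rack edge [array([ 0.53833312, -0.18593476,  0.036     ]), array([ 0.50199475, -0.34225333,  0.036     ])]
disc [  5   5  18  18 247] [293.35222672 183.78947368] [0.60370369 0.02880446 0.01      ]
[array([0.84144891, 0.1101159 , 0.01      ]), array([0.5510322 , 0.06443311, 0.01      ]), array([0.85056334, 0.01570182, 0.01      ]), array([ 0.56085128, -0.02542926,  0.01      ])] [np.float64(8.93942290409237), np.float64(8.080411301780774)]
cam in tool [ 0.0829952  -0.00021993 -0.15451828] [-0.29465006 -0.00297385  0.95560375]
```

```bash
cat >> h.py <<'E'
from scipy.spatial.transform import Rotation as Rn
def down(yawy):  # tool pointing down, y axis at given world angle (deg)
    a=np.radians(yawy);y=np.array([np.cos(a),np.sin(a),0]);z=np.array([0,0,-1.]);return np.column_stack([np.cross(y,z),y,z])
def plan(pos,R):
    s=r.state();R0=np.array(s['tool_rot']);t=R0.T@(np.array(pos)-s['tool_pos']);w=Rn.from_matrix(R0.T@R).as_rotvec()
    print('row',list((t/.4).round(4))+list((w/np.pi).round(4)),'deg',np.degrees(np.linalg.norm(w)).round(1),'mm',(np.linalg.norm(t)*1e3).round(1))
E
python3 - <<'E'
from h import *
plan([.38,.1,.22],down(26)); plan([.488,-.3115,.17],down(-13))
E
```

```text
row [np.float64(-0.7464), np.float64(-0.7972), np.float64(0.0279), np.float64(-0.0005), np.float64(0.0001), np.float64(0.2121)] deg 38.2 mm 437.0
row [np.float64(-1.4376), np.float64(-1.6054), np.float64(0.154), np.float64(-0.0005), np.float64(0.0003), np.float64(0.4287)] deg 77.2 mm 864.2
```

>>> {"name": "move_arm", "arguments": {"commands": [[[-0.42,-0.46,0,0,0,0.21],[-0.42,-0.46,0,0,0,0.21],[-0.42,-0.46,0,0,0,0.21],[-0.42,-0.46,0,0,0,0.21],[-0.42,-0.46,0,0,0,0.21]]], "gripper": 0}}

```text
t: 0.6
tool_pos: [0.3214, 0.2769, 0.2312]
tool_rot: [[-0.441, 0.898, -0.0], [0.898, 0.441, -0.0], [-0.0, -0.0, -1.0]]
contact_force: [1.6, -0.0, 0.2]
finger_gap: 0.0537
grip_force: 0.0
```

```bash
python3 - <<'E'
from h import *
s=r.state();print(s['tool_pos'],s['joints'],s['t'],s['finger_gap'])
plan([.38,.1,.22],down(10)); plan([.488,-.3115,.17],down(-13))
E
```

```text
[0.32138512 0.27685547 0.23117463] [ 2.43322840e+01 -1.44769255e+01  1.14256729e+02 -1.08357891e-02
  8.02402383e+01 -1.82470802e+00] 0.6 0.05368587518549081
row [np.float64(-0.4615), np.float64(-0.0634), np.float64(0.028), np.float64(-0.0001), np.float64(0.0001), np.float64(0.0898)] deg 16.2 mm 186.7
row [np.float64(-1.5038), np.float64(-0.2745), np.float64(0.1533), np.float64(-0.0001), np.float64(0.0001), np.float64(0.2175)] deg 39.2 mm 614.5
```

>>> {"name": "move_arm", "arguments": {"commands": [[[-0.62,-0.1,0.06,0,0,0.2],[-0.62,-0.1,0.06,0,0,0.2],[-0.62,-0.1,0.06,0,0,0.2],[-0.62,-0.1,0.06,0,0,0.2],[-0.62,-0.1,0.06,0,0,0.2]]]}}

```text
t: 1.1
tool_pos: [0.3952, 0.039, 0.2076]
tool_rot: [[0.171, 0.985, 0.001], [0.985, -0.171, 0.0], [0.0, 0.001, -1.0]]
contact_force: [1.1, 0.1, -0.1]
finger_gap: 0.0459
grip_force: 0.0
```

```bash
python3 - <<'E'
from h import *
s=r.state();print(s['tool_pos'],s['joints'],s['t'],s['finger_gap'])
plan([.488,-.3115,.17],down(-13))
E
```

```text
[0.39518571 0.03903195 0.20757215] [-1.19413449e+01 -1.81701361e+01  1.19849812e+02  1.05989093e-02
  7.82904459e+01 -2.08754015e+00] 1.1 0.04589764417932897
row [np.float64(-0.8237), np.float64(0.3786), np.float64(0.094), np.float64(0.0002), np.float64(-0.0001), np.float64(0.0175)] deg 3.1 mm 364.6
```

>>> {"name": "move_arm", "arguments": {"commands": [[[-0.41,0.19,0.05,0,0,0.018],[-0.82,0.38,0.094,0,0,0.018],[-0.82,0.38,0.094,0,0,0.018],[-0.82,0.38,0.094,0,0,0.018],[-0.82,0.38,0.094,0,0,0.018]]]}}

```text
t: 1.6
tool_pos: [0.4604, -0.2009, 0.1812]
tool_rot: [[0.223, 0.975, -0.0], [0.975, -0.223, 0.0], [0.0, -0.0, -1.0]]
contact_force: [1.5, 0.0, -0.2]
finger_gap: 0.0458
grip_force: 0.0
```

```bash
python3 - <<'E'
from h import *
plan([.488,-.3115,.15],down(-13))
E
```

```text
row [np.float64(-0.2541), np.float64(0.129), np.float64(0.0779), np.float64(-0.0001), np.float64(-0.0001), np.float64(0.0005)] deg 0.1 mm 118.1
```

>>> {"name": "move_arm", "arguments": {"commands": [[[-0.254,0.129,0.078,0,0,0],[-0.254,0.129,0.078,0,0,0],[-0.254,0.129,0.078,0,0,0],[-0.254,0.129,0.078,0,0,0],[-0.254,0.129,0.078,0,0,0]]]}}

```text
t: 2.1
tool_pos: [0.4879, -0.3088, 0.1502]
tool_rot: [[0.223, 0.975, -0.001], [0.975, -0.223, 0.001], [0.001, -0.001, -1.0]]
contact_force: [0.5, -0.2, 0.6]
finger_gap: 0.0458
grip_force: 0.0
```

```bash
python3 - <<'E'
from h import *
p=r.camera_params('wrist');a=r.read_camera('wrist');np.save('w1.npy',a);save(a,'w1')
s=r.state();print(s['tool_pos']);print('expect',proj(p,[.488,-.3115,.064]))
E
```

```text
[ 0.48807165 -0.30833592  0.15064441]
expect [321.17684184 215.92537704]
```

View pics/w1.png

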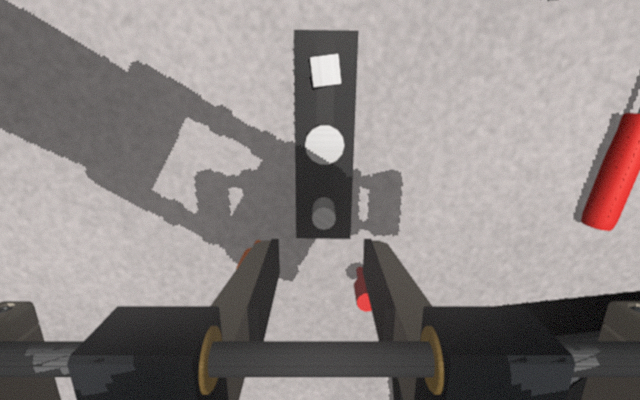

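The pin's top disc shows at about (323,218), close to the prediction. The red look-alike is at (365,290), so I'll check clearance to both coloured pins.

```bash
python3 - <<'E'
from h import *
a=np.load('w1.npy');p=r.camera_params('wrist');pt=r.camera_params('top')
c=a[190:240,300:350].mean(2)
m=((c>85)).astype(np.uint8);n,l,s,cc=cv2.connectedComponentsWithStats(m)
for i in range(1,n): print(s[i],cc[i]+[300,190])
print(c[8:42:2,12:36:2].astype(int))
for q in((467,188),(457,228)): print(onz(pt,*q,.04),onz(pt,*q,.0))
print(proj(p,[.488,-.3115,.064]),[onz(p,u,v,.064) for u,v in((323.5,216),(323.5,218))])
E
```

```text
[21  9  2  1  2] [321.5 199. ]
[24  9  1  1  1] [324. 199.]
[20 11  2  2  2] [320.5 201.5]
[19 13  1  1  1] [319. 203.]
[25 12  1  1  1] [325. 202.]
[31 13  1  1  1] [331. 203.]
[ 12  16  24  23 406] [323.38916256 217.65024631]
[ 0 48 50  2 87] [326.96551724 238.57471264]
[[ 37  47  44  64  73  83  84  72  67  52  45  47]
 [ 40  48  63  75  77  84  85  81  84  74  50  38]
 [ 43  55  77  82  84  84  81  79  79  80  72  47]
 [ 43  73  74  79  82  84  82  82  80  79  78  51]
 [ 50  78  77  76  85  86  83  78  80  80  82  63]
 [ 60  78  77  90  98 108 109  99  94  86  82  59]
 [ 61  80  95 106 105 109 108 112 104 100  84  60]
 [ 63  96 104 108 103 105 106 106 111 109 100  80]
 [ 75 108 107 104 104 106 106 106 101 109 108  95]
 [ 83 104 107 107 108 104 101 105 103 107 109 100]
 [ 89 104 105 109 105 103 106 105 101 107 107 107]
 [ 82 103 103 102 105 111 107 103 100 103 103  97]
 [ 61 103 103  99  99 105 105 111 107 110 104  79]
 [ 48  89 108 106 106 102 104 104 108 110 104  65]
 [ 41  50  86 102 103 109 104 105 106 101  65  43]
 [ 44  42  50  77  90 102 105  90  87  58  45  53]
 [ 47  44  48  45  52  49  51  49  40  47  46  47]]
[ 0.50618224 -0.39584714  0.04      ] [ 0.51272114 -0.41256381  0.        ]
[ 0.4135478  -0.34613314  0.04      ] [ 0.41609617 -0.36070823  0.        ]
[320.95356471 216.25567478] [array([ 0.48990126, -0.31172403,  0.064     ]), array([ 0.48955251, -0.31327409,  0.064     ])]
```

```bash
python3 - <<'E'
from h import *
plan([.4896,-.313,.100],down(-13));plan([.4896,-.313,.0565],down(-13))
E
```

```text
row [np.float64(-0.0106), np.float64(0.0064), np.float64(0.1266), np.float64(-0.0002), np.float64(-0.0002), np.float64(0.0009)] deg 0.2 mm 50.9
row [np.float64(-0.0107), np.float64(0.0064), np.float64(0.2354), np.float64(-0.0002), np.float64(-0.0002), np.float64(0.0009)] deg 0.2 mm 94.3
```

>>> {"name": "move_arm", "arguments": {"commands": [[[-0.011,0.0064,0.08,0,0,0],[-0.011,0.0064,0.15,0,0,0],[-0.011,0.0064,0.2,0,0,0],[-0.011,0.0064,0.235,0,0,0],[-0.011,0.0064,0.235,0,0,0]]]}}

```text
t: 2.65
tool_pos: [0.4888, -0.3123, 0.0552]
tool_rot: [[0.222, 0.975, -0.002], [0.975, -0.222, 0.002], [0.002, -0.003, -1.0]]
contact_force: [0.0, -1.4, 0.2]
finger_gap: 0.0459
grip_force: 0.0
```

>>> {"name": "move_arm", "arguments": {"commands": [[[0,0,0,0,0,0],[0,0,0,0,0,0],[0,0,0,0,0,0],[0,0,0,0,0,0],[0,0,0,0,0,0]]], "gripper": -0.8, "squeeze": 25}}

```text
t: 3.15
tool_pos: [0.4898, -0.3147, 0.0576]
tool_rot: [[0.223, 0.975, -0.0], [0.975, -0.223, -0.001], [-0.001, 0.0, -1.0]]
contact_force: [-1.8, 0.7, 6.8]
finger_gap: 0.0163
grip_force: 25.0
```

>>> {"name": "move_arm", "arguments": {"commands": [[[0,0,-0.02,0,0,0],[0,0,-0.08,0,0,0],[0,0,-0.18,0,0,0],[0,0,-0.28,0,0,0],[0,0,-0.35,0,0,0]]]}}

```text
t: 3.65
tool_pos: [0.4906, -0.315, 0.2002]
tool_rot: [[0.223, 0.975, 0.003], [0.975, -0.223, -0.003], [-0.002, 0.004, -1.0]]
contact_force: [0.4, -0.5, 0.9]
finger_gap: 0.0165
grip_force: 25.0
```

```bash
python3 - <<'E'
from h import *
s=r.state();print(s['tool_pos'],s['finger_gap'],s['grip_force'])
p=r.camera_params('wrist');a=r.read_camera('wrist');np.save('w2.npy',a);save(a[180:400,160:480],'w2')
plan([.45,0,.21],down(35));plan([.5579,.2283,.18],down(81.4))
E
```

```text
[ 0.49057901 -0.31495173  0.20015571] 0.016517259616193034 24.996403455734253
row [np.float64(0.7479), np.float64(-0.2793), np.float64(-0.0196), np.float64(0.0022), np.float64(0.003), np.float64(-0.2659)] deg 47.9 mm 319.4
row [np.float64(1.3648), np.float64(-0.144), np.float64(0.0532), np.float64(0.0009), np.float64(0.004), np.float64(-0.5237)] deg 94.3 mm 549.4
```

View pics/w2.png

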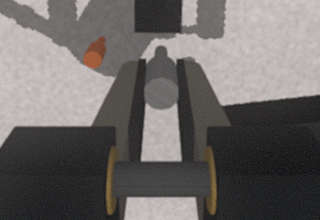

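```bash
python3 - <<'E'
from h import *
a=np.load('w2.npy');p=r.camera_params('wrist');s=r.state();R0=np.array(s['tool_rot']);t0=s['tool_pos']
print(t0,R0[:,2])
g=a.mean(2).astype(int)
print('rows 220-300 col 310..336');
for v in range(222,294,4): print(v,g[v,296:350:2])
def tl(u,v,z):
    o,d=ray(p,u,v);o=R0.T@(o-t0);d=R0.T@d;return o+d*(z-o[2])/d[2]
print(tl(322,272,-.0075),tl(321.5,228,.0505))
for x in(-.002,0,.002): print(x,proj(p,t0+R0@[x,0,-.0075]),proj(p,t0+R0@[x,0,.0205]),proj(p,t0+R0@[x,0,.0505]))
E
```

```text
[ 0.49237113 -0.31658556  0.20498956] [ 0.00837765 -0.00777745 -0.99993466]
rows 220-300 col 310..336
222 [106 100 105 108 106 103 100 140 189 192 190 189 187 181 182 189 184 185
 185 187 187 182 178 178 182 188 186]
226 [104 105 108 105 107 108 166 185 184 189 167 109  89 101 141 174 182 189
 184 185 192 188 188 184 188 184 184]
230 [ 99 106 108 107 134 177 190 184 188 163  83  81  85  85  85 106 188 194
 185 182 190 186 185 180 185 183 183]
234 [103 104  98 135 183 186 180 178 183 138  81  82  85  84  82  94 181 191
 181 183 186 188 182 178 179 186 186]
238 [107  96  99 140 139 166 181 167 111  84  83  86  83  86  86  84  88 126
 169 180 158 141 143 120 110 114 105]
242 [ 76  54  52  42  36 131 102  76  83  80  88  88  84  87  82  88  84  86
  80 131 124  38  50  50  70  80  78]
246 [76 49 43 42 45 67 82 82 80 85 85 92 91 82 84 84 81 85 84 84 60 45 47 48
 61 78 78]
250 [67 43 41 45 40 68 78 81 84 83 87 86 91 83 82 85 84 86 80 84 65 45 47 51
 55 77 80]
254 [66 41 46 42 50 73 86 78 85 85 82 86 86 85 82 85 85 84 82 82 74 49 50 46
 52 69 81]
258 [ 54  43  44  48  50  81  83  81  82  93
[... 628 characters left out ...]
  48  46  48  48]
282 [ 45  46  40  44  53 110 110 106 109 106 106 106 105 104 103 111 112 105
 107 109 106  41  44  47  45  48  46]
286 [ 48  45  44  39  68 173 187 146 109 108 104 108 104 105 104 102 103 108
 149 182 162  58  42  48  46  49  51]
290 [ 47  42  44  41  85 181 177 179 180 175 179 178 170 169 178 180 181 181
 184 178 180  63  43  51  44  47  50]
[ 0.00214748  0.00117088 -0.0075    ] [0.00176863 0.00104229 0.0505    ]
-0.002 [319.56873209 279.66363718] [319.74179207 254.02318683] [319.88072477 233.43900978]
0 [319.5656915  275.98192344] [319.73970813 250.77617894] [319.8792837 230.5591087]
0.002 [319.56262909 272.27378578] [319.73761132 247.509128  ] [319.8778349  227.66374836]
```

The pin is held upright. Its top disc is at (322,272), about 2 mm off along tool x, and the shank tip is at (321,228). I'll carry it round with the wrist camera turned to the bracket's front side.

```bash
python3 - <<'E'
from h import *
plan([.46,-.07,.2],down(-54));plan([.5579,.2283,.18],down(-98.6))
E
```

```text
row [np.float64(0.583), np.float64(-0.2162), np.float64(0.007), np.float64(0.0037), np.float64(0.0006), np.float64(0.2286)] deg 41.1 mm 248.8
row [np.float64(1.3648), np.float64(-0.144), np.float64(0.0532), np.float64(0.0039), np.float64(-0.0009), np.float64(0.4763)] deg 85.7 mm 549.4
```

>>> {"name": "move_arm", "arguments": {"commands": [[[0.06,-0.02,0,0,0,0.03],[0.18,-0.065,0,0,0,0.075],[0.3,-0.11,0,0,0,0.12],[0.42,-0.155,0,0,0,0.165],[0.53,-0.195,0,0,0,0.21]]]}}

```text
t: 4.2
tool_pos: [0.4607, -0.0908, 0.1965]
tool_rot: [[0.774, 0.633, 0.0], [0.633, -0.774, 0.0], [0.001, 0.0, -1.0]]
contact_force: [0.7, 0.4, -1.0]
finger_gap: 0.0161
grip_force: 25.0
```

```bash
python3 - <<'E'
from h import *
s=r.state();print(s['joints'],s['finger_gap']);plan([.5579,.2283,.19],down(-98.6))
E
```

```text
[-2.59709432e+01 -5.22887249e+00  1.10241278e+02  3.12917084e-02
  7.49729526e+01  2.47278771e+01] 0.016148671506112638
row [np.float64(0.6934), np.float64(-0.4635), np.float64(0.0166), np.float64(-0.0001), np.float64(-0.0002), np.float64(0.2661)] deg 47.9 mm 333.7
```

>>> {"name": "move_arm", "arguments": {"commands": [[[0.1,-0.06,0,0,0,0.045],[0.2,-0.13,0,0,0,0.09],[0.3,-0.2,0,0,0,0.135],[0.4,-0.27,0,0,0,0.18],[0.5,-0.33,0.01,0,0,0.22]]]}}

```text
t: 4.7
tool_pos: [0.5247, 0.1166, 0.1944]
tool_rot: [[0.999, 0.033, 0.001], [0.033, -0.999, 0.0], [0.001, -0.0, -1.0]]
contact_force: [0.6, -1.4, -0.1]
finger_gap: 0.0162
grip_force: 25.0
```

```bash
python3 - <<'E'
from h import *
s=r.state();print(s['joints'],s['finger_gap']);plan([.5579,.2283,.18],down(-98.6))
E
```

```text
[-3.66480323e-01  5.25218692e+00  9.99978617e+01  8.79935034e-03
  7.46735651e+01  8.77299720e+01] 0.016210483968808517
row [np.float64(0.0921), np.float64(-0.2764), np.float64(0.0362), np.float64(-0.0001), np.float64(-0.0004), np.float64(0.0583)] deg 10.5 mm 117.4
```

>>> {"name": "move_arm", "arguments": {"commands": [[[0.07,-0.12,0.02,0,0,0.02],[0.07,-0.22,0.03,0,0,0.04],[0.07,-0.22,0.03,0,0,0.04],[0.07,-0.22,0.03,0,0,0.04],[0.07,-0.22,0.03,0,0,0.04]]]}}

```text
t: 5.2
tool_pos: [0.5489, 0.2029, 0.1821]
tool_rot: [[0.996, -0.087, 0.0], [-0.087, -0.996, -0.0], [0.0, 0.0, -1.0]]
contact_force: [-0.3, -0.1, -0.3]
finger_gap: 0.0157
grip_force: 25.0
```

```bash
python3 - <<'E'
from h import *
p=r.camera_params('wrist');a=r.read_camera('wrist');np.save('w3.npy',a)
s=r.state();print(s['tool_pos'],s['t']);plan([.5579,.2283,.18],down(-98.6))
q=[proj(p,X) for X in([.558,.228,.052],[.53,.24,.121])];print(q)
save(a[60:400,120:520],'w3')
E
```

```text
[0.54905478 0.20257702 0.18226632] 5.25
row [np.float64(0.0164), np.float64(-0.066), np.float64(0.0057), np.float64(0.0001), np.float64(-0.0001), np.float64(0.0197)] deg 3.5 mm 27.3
[array([290.09010647, 189.41303018]), array([269.00882431, 255.79826771])]
```

View pics/w3.png

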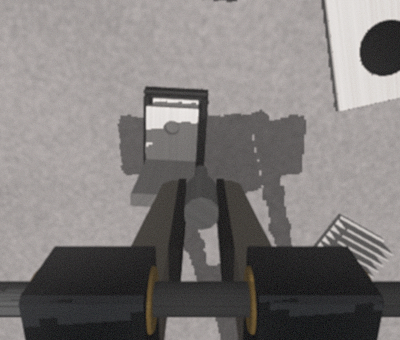

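The eye is visible at crop (172,128), full (292,188), close to the prediction of (290,189). The pin's top disc is at (321,272).

```bash
python3 - <<'E'
from h import *
a=np.load('w3.npy');p=r.camera_params('wrist');g=a.mean(2).astype(int)
print('   ',list(range(262,330,2)))
for v in range(158,226,3): print(v,*g[v,262:330:2])
E
```

```text
[262, 264, 266, 268, 270, 272, 274, 276, 278, 280, 282, 284, 286, 288, 290, 292, 294, 296, 298, 300, 302, 304, 306, 308, 310, 312, 314, 316, 318, 320, 322, 324, 326, 328]
158 149 70 60 54 48 101 186 179 178 168 164 157 144 132 125 114 104 102 97 95 91 80 78 72 70 70 63 64 65 64 49 50 47 136
161 151 72 64 56 43 111 210 187 192 183 191 195 171 232 229 231 227 230 206 187 226 231 232 233 225 218 221 219 156 60 57 65 48 102
164 155 72 59 80 66 84 109 111 114 107 114 115 113 115 116 110 111 113 108 114 128 129 136 131 130 113 113 167 127 43 56 58 57 130
167 157 64 185 230 224 214 220 207 205 196 190 191 187 188 164 162 156 151 138 133 125 116 117 112 109 112 109 108 77 45 57 56 64 152
170 163 61 191 228 224 225 228 226 227 223 226 224 230 227 223 225 226 226 228 230 231 234 231 229 227 228 225 234 169 45 57 57 62 150
173 158 67 195 226 221 226 227 225 225 225 223 224 227 226 221 223 226 224 224 229 226 228 227 226 227 225 224 230 164 54 59 57 58 147
176 153 70 197 227 223 222 226 223 226 223 222 224 225 226 223 221 228 224 223 228 226 226 227 227 226 222 225 229 144 49 53 56 61 99
179 96 
[... 1345 characters left out ...]
3 115 113 116 117 115 116 117 114 114 115 118 119 114 115 115 113 112 113 85 41 48 39 53 89 93
212 89 60 116 117 118 116 117 113 115 111 114 117 116 116 114 119 117 116 117 118 116 116 114 121 112 112 117 80 42 46 46 52 91 85
215 94 52 105 118 116 117 116 116 113 114 116 118 115 117 113 114 116 113 115 115 119 116 115 119 112 113 112 68 41 36 39 61 90 89
218 93 49 96 110 108 114 113 115 116 114 112 115 116 112 115 112 114 115 120 114 118 117 119 115 113 117 113 69 36 38 39 64 87 89
221 95 62 94 91 88 93 90 89 93 89 84 86 91 89 89 92 92 93 93 95 90 94 98 98 100 100 97 54 40 43 42 69 84 87
224 92 83 89 86 87 93 90 88 86 83 88 89 85 87 92 85 86 86 88 86 85 86 85 84 89 88 87 42 40 43 42 78 95 85
```

```bash
python3 - <<'E'
from h import *
a=np.load('w3.npy');p=r.camera_params('wrist');s=r.state();R0=np.array(s['tool_rot']);t0=s['tool_pos']
g=a.mean(2)[250:300,295:350]
n,l,st,cc=cv2.connectedComponentsWithStats(((g>88)&(g<122)).astype(np.uint8));i=1+st[1:,4].argmax();print(st[i],cc[i]+[295,250])
u,v=cc[i]+[295,250]
o,d=ray(p,u,v);o=R0.T@(o-t0);d=R0.T@d;pm=o+d*(-.0075-o[2])/d[2];print('pin tool',pm)
e=onz(p,291.7,188.5,.052);print('eye meas',e,t0)
R=down(-98.0);off=R@np.array([.002,.0011,0]);T=e-off;print('TCP target',T)
plan([T[0],T[1],.145],R);plan([T[0],T[1],.11],R)
E
```

```text
[ 10   8  33  42 772] [319.55440415 275.64896373]
pin tool [ 1.15771038e-03 -7.68235133e-05 -7.50000000e-03]
eye meas [0.55881904 0.22624467 0.052     ] [0.54905478 0.20257702 0.18226632]
TCP target [0.55699159 0.22761231 0.052     ]
row [np.float64(0.0142), np.float64(-0.0641), np.float64(0.0932), np.float64(0.0001), np.float64(-0.0001), np.float64(0.0164)] deg 2.9 mm 45.6
row [np.float64(0.0142), np.float64(-0.0641), np.float64(0.1807), np.float64(0.0001), np.float64(-0.0001), np.float64(0.0164)] deg 2.9 mm 76.9
```

>>> {"name": "move_arm", "arguments": {"commands": [[[0.007,-0.03,0.03,0,0,0.008],[0.014,-0.064,0.06,0,0,0.016],[0.014,-0.064,0.1,0,0,0.016],[0.014,-0.064,0.14,0,0,0.016],[0.014,-0.064,0.143,0,0,0.016]]]}}

```text
t: 5.75
tool_pos: [0.5547, 0.2272, 0.1217]
tool_rot: [[0.99, -0.137, -0.005], [-0.137, -0.991, -0.001], [-0.005, 0.002, -1.0]]
contact_force: [-0.7, -0.2, -0.9]
finger_gap: 0.0162
grip_force: 25.0
```

```bash
python3 - <<'E'
from h import *
r.read_camera('wrist')
s=r.state();p=r.camera_params('wrist');a=r.read_camera('wrist');np.save('w4.npy',a)
R0=np.array(s['tool_rot']);t0=s['tool_pos'];print(t0,R0[:,1:])
b=cv2.resize(a[180:300,250:390],(700,600),interpolation=cv2.INTER_CUBIC);save(b,'w4')
for e in([.5588,.2262,.052],[.5575,.2285,.052]): print(proj(p,e))
E
```

```text
[0.55539479 0.22750058 0.12288209] [[-1.37425448e-01 -3.75039498e-03]
 [-9.90511068e-01 -9.32319082e-04]
 [ 1.43888282e-03 -9.99992533e-01]]
[321.05661501 215.84330672]
[318.05545678 218.00220399]
```

View pics/w4.png

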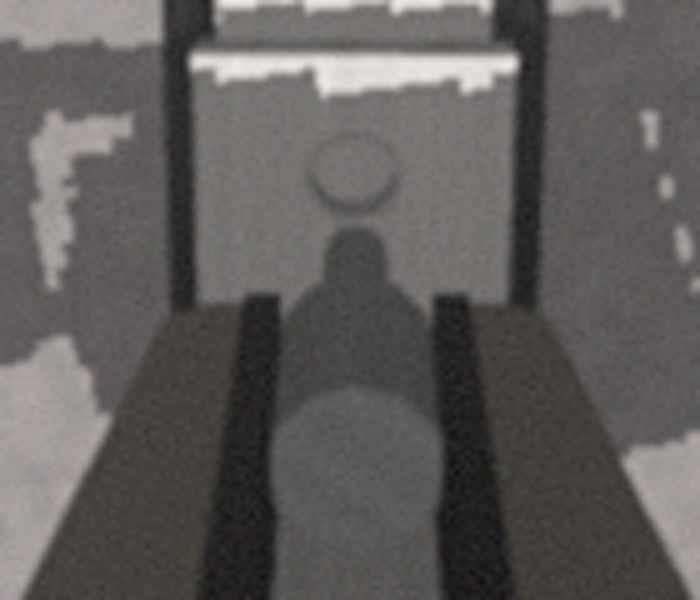

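Eye centre is at crop (352,172), the pin's shank tip at (355,228), and the head's top disc is centred at about (357,470). The ear's edge is level in the picture, so the yaw fits.

```bash
python3 - <<'E'
from h import *
s=r.state();p=r.camera_params('wrist');R0=np.array(s['tool_rot']);t0=np.array(s['tool_pos']);print(t0)
o,_=ray(p,0,0)
def tl(x,y,z):
    o,d=ray(p,250+x/5-.4,180+y/5-.4);o=R0.T@(o-t0);d=R0.T@d;return o+d*(z-o[2])/d[2]
print('eye',tl(352,172,t0[2]-.052))
print('foot front edge',tl(355,228,.0505),'shoulder',tl(355,295,.0205),'head top front edge',tl(357,387,-.0075))
E
```

```text
[0.55620534 0.22784595 0.12417112]
eye [ 4.75637915e-03 -6.47953785e-06  7.21711203e-02]
foot front edge [0.00474637 0.0004145  0.0505    ] shoulder [0.00842464 0.00041406 0.0205    ] head top front edge [ 0.01110401  0.00060314 -0.0075    ]
```

>>> {"name": "move_arm", "arguments": {"commands": [[[0.004,-0.001,0.01,0,0,0],[0.004,-0.001,0.01,0,0,0],[0.004,-0.001,0.01,0,0,0],[0.004,-0.001,0.01,0,0,0],[0.004,-0.001,0.01,0,0,0]]]}}

```text
t: 6.35
tool_pos: [0.5585, 0.229, 0.1212]
tool_rot: [[0.991, -0.137, 0.001], [-0.137, -0.991, 0.0], [0.0, -0.0, -1.0]]
contact_force: [0.3, 0.0, -0.2]
finger_gap: 0.0164
grip_force: 25.0
```

```bash
python3 - <<'E'
from h import *
s=r.state();p=r.camera_params('wrist');a=r.read_camera('wrist');s2=r.state();np.save('w5.npy',a)
R0=np.array(s['tool_rot']);t0=np.array(s['tool_pos']);print(t0,s2['tool_pos'])
g=a.mean(2).astype(int)
for v in range(204,236): print(v,*g[v,308:334])
def tl(u,v,z):
    o,d=ray(p,u,v);o=R0.T@(o-t0);d=R0.T@d;return o+d*(z-o[2])/d[2]
for v in range(212,230,2): print(v,tl(320,v,t0[2]-.052)[:2],tl(320,v,.0505)[:2])
E
```

```text
[0.55850795 0.22895011 0.12120274] [0.55847077 0.22893111 0.12112529]
204 115 113 114 115 117 116 113 117 118 119 116 116 117 111 106 113 111 115 114 116 112 112 112 117 116 118
205 118 119 115 114 116 113 112 113 116 116 117 116 116 112 112 115 115 117 112 121 118 115 113 109 120 115
206 111 114 119 119 112 113 116 115 119 120 117 118 113 112 114 113 117 111 121 116 115 112 114 120 114 116
207 118 112 115 113 111 113 118 115 117 118 115 116 113 117 114 111 115 117 118 115 118 115 110 111 118 115
208 116 118 118 116 116 112 116 114 119 118 118 115 116 115 111 115 115 113 116 116 114 111 117 116 120 117
209 112 117 116 117 114 112 117 114 119 117 114 113 114 112 111 113 116 111 115 112 115 116 112 113 117 117
210 112 114 119 115 112 113 114 120 117 119 118 114 113 110 113 112 111 116 120 114 112 112 112 115 115 118
211 115 112 112 114 113 115 117 114 118 118 117 114 113 102 102 111 105 110 108 114 112 118 111 114 115 116
212 111 116 116 117 114 112 112 119 116 118 110 109 106 109 106 106 106 102 108 108 110 114 111 114 117 114
213 112 116 117 117 113 119 113 117 109 108 106 103 111 10
[... 2164 characters left out ...]
14 114 114 106 94 72 68 73 70 75 71 75 71 71 69 67 72 84 104 110 109 110 115 118
212 [7.24307035e-03 1.05742561e-05] [1.36714524e-02 4.42343842e-05]
214 [5.78013094e-03 1.00749671e-05] [1.23308151e-02 4.37768358e-05]
216 [4.31185143e-03 9.57385548e-06] [1.09852840e-02 4.33176172e-05]
218 [2.83820250e-03 9.07091136e-06] [9.63483244e-03 4.28567194e-05]
220 [1.35915466e-03 8.56612464e-06] [8.27943331e-03 4.23941329e-05]
222 [-1.25321823e-04  8.05948517e-06] [6.91905938e-03 4.19298486e-05]
224 [-1.61525689e-03  7.55098273e-06] [5.55368320e-03 4.14638571e-05]
226 [-3.11068069e-03  7.04060703e-06] [4.18327714e-03 4.09961489e-05]
228 [-4.61162363e-03  6.52834770e-06] [2.80781335e-03 4.05267146e-05]
```

>>> {"name": "move_arm", "arguments": {"commands": [[[0,0.0033,0,0,0,0],[0,0.0033,0.015,0,0,0],[0,0.0033,0.03,0,0,0],[0,0.0033,0.045,0,0,0],[0,0.0033,0.06,0,0,0]]]}}

```text
t: 6.9
tool_pos: [0.5579, 0.2275, 0.096]
tool_rot: [[0.991, -0.137, -0.001], [-0.137, -0.991, -0.0], [-0.001, 0.0, -1.0]]
contact_force: [0.3, -0.8, -0.9]
finger_gap: 0.0161
grip_force: 25.0
```

>>> {"name": "move_arm", "arguments": {"commands": [[[0,0,0,0,0,0],[0,0,0.005,0,0,0],[0,0,0.01,0,0,0],[0,0,0.015,0,0,0],[0,0,0.02,0,0,0]]]}}

```text
t: 7.4
tool_pos: [0.5583, 0.2276, 0.0889]
tool_rot: [[0.991, -0.137, 0.0], [-0.137, -0.991, 0.0], [0.0, -0.0, -1.0]]
contact_force: [-0.4, 0.8, -0.5]
finger_gap: 0.0163
grip_force: 25.0
```

>>> {"name": "move_arm", "arguments": {"commands": [[[0,0,0.008,0,0,0],[0,0,0.016,0,0,0],[0,0,0.024,0,0,0],[0,0,0.031,0,0,0],[0,0,0.034,0,0,0]]]}}

```text
t: 7.9
tool_pos: [0.5579, 0.2275, 0.0748]
tool_rot: [[0.991, -0.137, -0.001], [-0.137, -0.991, -0.0], [-0.001, 0.0, -1.0]]
contact_force: [-0.3, 0.3, -1.6]
finger_gap: 0.016
grip_force: 25.0
```

>>> {"name": "move_arm", "arguments": {"commands": [[[0,0,0.001,0,0,0],[0,0,0.003,0,0,0],[0,0,0.005,0,0,0],[0,0,0.006,0,0,0],[0,0,0.006,0,0,0]]]}}

```text
t: 8.4
tool_pos: [0.5584, 0.2276, 0.0736]
tool_rot: [[0.991, -0.137, 0.0], [-0.137, -0.991, -0.0], [0.0, -0.0, -1.0]]
contact_force: [-1.4, -0.3, 5.7]
finger_gap: 0.0163
grip_force: 25.0
```

>>> {"name": "move_arm", "arguments": {"commands": [[[0,0,0.002,0,0,0],[0,0,0.002,0,0,0],[0,0,0.002,0,0,0],[0,0,0.002,0,0,0],[0,0,0.002,0,0,0]]]}}

```text
t: 8.9
tool_pos: [0.5586, 0.2276, 0.0735]
tool_rot: [[0.991, -0.137, 0.001], [-0.137, -0.991, -0.0], [0.001, -0.0, -1.0]]
contact_force: [-3.8, -0.7, 9.3]
finger_gap: 0.0162
grip_force: 25.0
```

>>> {"name": "move_arm", "arguments": {"commands": [[[0,0,0,0,0,0],[0,0,0,0,0,0],[0,0,0,0,0,0],[0,0,0,0,0,0],[0,0,0,0,0,0]]], "gripper": -0.2}}

```text
t: 9.4
tool_pos: [0.558, 0.2275, 0.0718]
tool_rot: [[0.991, -0.137, -0.0], [-0.137, -0.991, -0.0], [-0.0, 0.0, -1.0]]
contact_force: [-0.0, -0.5, 0.6]
finger_gap: 0.0366
grip_force: 0.0
```

>>> {"name": "move_arm", "arguments": {"commands": [[[0,0,-0.03,0,0,0],[0,0,-0.1,0,0,0],[0,0,-0.2,0,0,0],[0,0,-0.3,0,0,0],[0,0,-0.33,0,0,0]]]}}

```text
t: 9.9
tool_pos: [0.5609, 0.2282, 0.2106]
tool_rot: [[0.991, -0.137, 0.01], [-0.137, -0.991, 0.002], [0.009, -0.003, -1.0]]
contact_force: [-0.1, 0.1, 0.4]
finger_gap: 0.0365
grip_force: 0.0
```

```bash
python3 - <<'E'
from h import *
for i in range(4): r.read_camera('top')
s=r.state();p=r.camera_params('wrist');a=r.read_camera('wrist');np.save('w6.npy',a)
print(s['tool_pos'],s['joints'],s['finger_gap'])
save(a[100:400,120:520],'w6')
print(proj(p,[.559,.2285,.080]),[proj(p,X) for X in ([.5316,.255,.121],[.5246,.211,.121])])
E
```

```text
[0.55738267 0.22739542 0.20269154] [ 1.07052757e+01  1.43715558e+01  8.86972399e+01 -4.90216593e-06
  7.70548561e+01  1.08568736e+02] 0.03659745546754374
[318.46316696 197.63851663] [array([288.52417374, 252.10742946]), array([347.31943742, 253.19351995])]
```

View pics/w6.png

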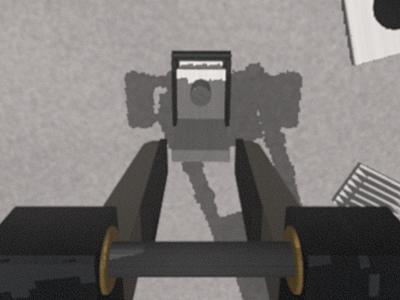

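The pin head shows seated over the eye at crop (200,92). The web's top edge runs from about crop (171,155) to (230,155). Now I measure that edge.

```bash
python3 - <<'E'
from h import *
a=np.load('w6.npy');g=a.mean(2)
s=r.state();p=r.camera_params('wrist');print(s['tool_pos'])
for v in range(236,266,1): print(v,*[int(g[v,c-3:c+3].mean()) for c in (282,288,296,304,312,320,328,336,344,350,356)])
print(g[256,284:300].astype(int),g[256,338:358].astype(int))
for q in((292,248),(292,261),(350,248),(350,261)): print(q,onz(p,*q,.121))
X=np.array([.5263,.2322,.15]);plan(X,down(-8))
E
```

```text
[0.5569033  0.2272912  0.20177374]
236 160 93 89 90 88 90 85 89 89 92 90
237 156 92 89 89 89 88 89 90 89 93 90
238 127 87 89 88 88 88 88 90 91 90 83
239 83 81 90 89 86 89 89 88 90 91 68
240 53 75 89 88 90 90 88 89 90 91 61
241 47 76 89 88 90 90 86 90 89 90 63
242 45 78 88 89 88 89 89 89 90 92 59
243 46 77 87 88 87 88 89 90 89 91 60
244 46 86 90 89 90 91 87 88 91 90 61
245 45 90 88 87 88 89 89 91 89 94 63
246 44 92 89 89 90 90 87 91 90 112 80
247 43 89 86 90 86 90 88 89 90 128 89
248 43 99 90 87 89 89 89 88 90 132 88
249 44 113 96 94 95 94 93 93 93 131 87
250 42 119 107 108 105 106 105 108 106 136 88
251 45 118 115 113 116 117 113 116 116 140 84
252 46 117 117 117 119 118 116 117 119 140 84
253 43 115 116 115 118 117 117 117 119 141 87
254 42 110 116 115 116 119 114 118 117 140 84
255 43 110 116 114 119 117 115 117 119 139 83
256 45 110 116 117 118 118 114 118 117 138 80
257 45 108 116 115 118 118 117 119 117 135 79
258 46 109 115 116 116 117 116 118 116 136 80
259 43 111 116 116 118 117 116 117 116 135 79
260 44 108 116 116 118 117 117 120 119 139 80
261 44 109 133 115 106 113 132 135 128 143 82
262 42 109 150 107 94 102 151 151 146 155 78
263 46 107 157 100 94 96 158 162 159 163 77
264 45 105 159 102 95 95 158 164 158 164 76
265 43 104 160 105 90 92 159 164 158 163 77
[ 43  39  54  97 143 163 163 145 118 114 118 118 113 116 115 115] [117 116 117 112 120 115 121 119 116 120 113 123 147 162 163 154 125  77
  42  42]
(292, 248) [0.53436505 0.25157939 0.121     ]
(292, 261) [0.52367833 0.2533253  0.121     ]
(350, 248) [0.52838022 0.20840376 0.121     ]
(350, 261) [0.51761461 0.20960872 0.121     ]
row [np.float64(-0.077), np.float64(-0.0018), np.float64(0.1297), np.float64(-0.0006), np.float64(0.0012), np.float64(-0.4992)] deg 89.9 mm 60.3
```

>>> {"name": "move_arm", "arguments": {"commands": [[[-0.02,0,0,0,0,-0.047],[-0.04,0,0,0,0,-0.094],[-0.07,0,0,0,0,-0.141],[-0.077,0,0,0,0,-0.188],[-0.077,0,0,0,0,-0.235]]]}}

```text
t: 10.65
tool_pos: [0.5258, 0.2316, 0.2014]
tool_rot: [[0.821, 0.571, -0.005], [0.571, -0.821, -0.001], [-0.004, -0.002, -1.0]]
contact_force: [0.6, -0.6, 0.1]
finger_gap: 0.0364
grip_force: 0.0
```

>>> {"name": "move_arm", "arguments": {"commands": [[[0,0,0,0,0,-0.047],[0,0,0,0,0,-0.094],[0,0,0,0,0,-0.141],[0,0,0,0,0,-0.188],[0,0,0,0,0,-0.235]]]}}

```text
t: 11.15
tool_pos: [0.5263, 0.2315, 0.2013]
tool_rot: [[0.224, 0.975, -0.005], [0.975, -0.224, -0.001], [-0.002, -0.004, -1.0]]
contact_force: [0.1, -0.5, -0.1]
finger_gap: 0.0368
grip_force: 0.0
```

```bash
python3 - <<'E'
from h import *
plan([.526,.232,.15],down(-8))
E
```

```text
row [np.float64(0.0014), np.float64(-0.0004), np.float64(0.1283), np.float64(-0.0014), np.float64(0.0006), np.float64(-0.0273)] deg 4.9 mm 51.3
```

>>> {"name": "move_arm", "arguments": {"commands": [[[0.0014,0,0.06,-0.0014,0.0006,-0.022],[0.0014,0,0.12,-0.0014,0.0006,-0.022],[0.0014,0,0.128,-0.0014,0.0006,-0.022],[0.0014,0,0.128,-0.0014,0.0006,-0.022],[0.0014,0,0.128,-0.0014,0.0006,-0.022]]]}}

```text
t: 11.65
tool_pos: [0.5281, 0.2324, 0.1534]
tool_rot: [[0.162, 0.987, 0.005], [0.987, -0.162, 0.001], [0.002, 0.005, -1.0]]
contact_force: [0.5, -1.1, 0.8]
finger_gap: 0.0371
grip_force: 0.0
```

```bash
python3 - <<'E'
from h import *
s=r.state();p=r.camera_params('wrist');a=r.read_camera('wrist');np.save('w7.npy',a);save(a[100:400,120:520],'w7')
print(s['tool_pos'],s['tool_rot'])
plan([.526,.232,.108],down(-8))
X=np.array([.526,.232,.121]);b=np.array([.9903,-.1392,0]);c=np.array([.1392,.9903,0])
for i,j in((5,22),(5,-22),(-5,22),(-5,-22)): print(proj(p,X+b*i/1e3+c*j/1e3))
E
```

```text
[0.52808383 0.23238288 0.1533589 ] [[ 0.16175974  0.98681715  0.00506933]
 [ 0.98682833 -0.16176723  0.00110082]
 [ 0.00190636  0.00482449 -0.99998654]]
row [np.float64(-0.0023), np.float64(-0.0066), np.float64(0.1147), np.float64(0.0019), np.float64(-0.0007), np.float64(-0.0073)] deg 1.4 mm 46.0
[323.90922128 207.89137686]
[325.32951644 276.07850747]
[306.53037222 208.28808743]
[309.0194905  276.44461865]
```

View pics/w7.png

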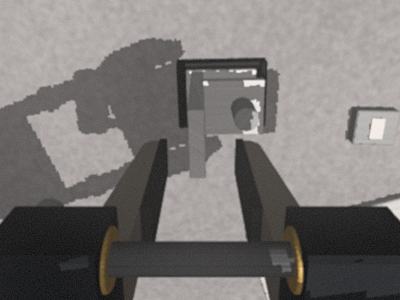

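The web's top edge is at crop x 188–205, y 108–178, between the open fingers and where predicted. Descending now.

>>> {"name": "move_arm", "arguments": {"commands": [[[-0.002,-0.003,0.03,0.0007,0,-0.006],[-0.002,-0.004,0.06,0.0007,0,-0.006],[-0.002,-0.004,0.09,0.0007,0,-0.006],[-0.002,-0.004,0.11,0.0007,0,-0.006],[-0.002,-0.004,0.11,0.0007,0,-0.006]]]}}

```text
t: 12.2
tool_pos: [0.525, 0.2315, 0.1068]
tool_rot: [[0.143, 0.99, -0.001], [0.99, -0.143, 0.001], [0.0, -0.001, -1.0]]
contact_force: [0.7, 0.1, 0.4]
finger_gap: 0.0367
grip_force: 0.0
```

>>> {"name": "move_arm", "arguments": {"commands": [[[0,0,0,0,0,0],[0,0,0,0,0,0],[0,0,0,0,0,0],[0,0,0,0,0,0],[0,0,0,0,0,0]]]}}

```text
t: 12.7
tool_pos: [0.5265, 0.2319, 0.1092]
tool_rot: [[0.143, 0.99, 0.003], [0.99, -0.143, 0.001], [0.002, 0.003, -1.0]]
contact_force: [-1.0, 0.2, -0.4]
finger_gap: 0.0365
grip_force: 0.0
```

```bash
python3 - <<'E'
from h import *
s=r.state();print(s['tool_pos'],s['tool_rot'],s['contact_force']);plan([.526,.232,.108],down(-8))
E
```

```text
[0.5264647  0.23187104 0.10918868] [[ 0.14300805  0.98971687  0.00303633]
 [ 0.98971977 -0.1430129   0.00144411]
 [ 0.0018635   0.00279859 -0.99999435]] [-1.01789048  0.24191077 -0.35152957]
row [np.float64(0.0001), np.float64(-0.0012), np.float64(0.003), np.float64(0.0009), np.float64(-0.0006), np.float64(-0.0012)] deg 0.3 mm 1.3
```

>>> {"name": "move_arm", "arguments": {"commands": [[[0,0,0,0.0009,0,0],[0,0,0,0.0009,0,0],[0,0,0,0.0009,0,0],[0,0,0,0.0009,0,0],[0,0,0,0.0009,0,0]]], "gripper": -1, "squeeze": 50}}

```text
t: 13.2
tool_pos: [0.526, 0.2318, 0.1086]
tool_rot: [[0.143, 0.99, -0.001], [0.99, -0.143, 0.002], [0.001, -0.001, -1.0]]
contact_force: [-0.9, 0.0, -0.9]
finger_gap: 0.01
grip_force: 50.0
```

>>> {"name": "move_arm", "arguments": {"commands": [[[0,0,0,0,0,0],[0,0,0,0,0,0],[0,0,0,0,0,0],[0,0,-0.01,0,0,0],[0,0,-0.02,0,0,0]]]}}

```text
t: 13.7
tool_pos: [0.5261, 0.2317, 0.1168]
tool_rot: [[0.143, 0.99, -0.001], [0.99, -0.143, 0.002], [0.001, -0.001, -1.0]]
contact_force: [0.2, -1.2, -3.5]
finger_gap: 0.0097
grip_force: 50.0
```

>>> {"name": "move_arm", "arguments": {"commands": [[[0,0,-0.03,0,0,0],[0,0,-0.06,0,0,0],[0,0,-0.12,0,0,0],[0,0,-0.2,0,0,0],[0,0,-0.26,0,0,0]]]}}

```text
t: 14.2
tool_pos: [0.5271, 0.2318, 0.2242]
tool_rot: [[0.143, 0.99, 0.003], [0.99, -0.143, 0.002], [0.003, 0.003, -1.0]]
contact_force: [0.1, 0.1, -2.5]
finger_gap: 0.0098
grip_force: 50.0
```

>>> {"name": "move_arm", "arguments": {"commands": [[[0,0,-0.06,0,0,0],[0,0,-0.1,0,0,0],[0,0,-0.12,0,0,0],[0,0,-0.12,0,0,0],[0,0,-0.12,0,0,0]]]}}

```text
t: 14.7
tool_pos: [0.526, 0.2315, 0.2683]
tool_rot: [[0.143, 0.99, -0.001], [0.99, -0.143, 0.002], [0.001, -0.001, -1.0]]
contact_force: [-0.8, -0.9, -3.7]
finger_gap: 0.0097
grip_force: 50.0
```

```bash
cat >> h.py <<'E'
def final(f,yaw,back=0):
    B=Rn.from_euler('ZY',[yaw,-25],degrees=True).as_matrix()
    R=np.column_stack([B[:,1],B[:,0],-B[:,2]])
    return np.array(f)-R@[0,.021,.0451]-back*B[:,0],R
E
python3 - <<'E'
from h import *
s=r.state();p=r.camera_params('wrist');a=r.read_camera('wrist');np.save('w8.npy',a)
b=r.read_camera('side');ps=r.camera_params('side')
g=b.mean(2);n,l,st,cc=cv2.connectedComponentsWithStats((g[212:240,338:372]<75).astype(np.uint8));i=1+st[1:,4].argmax();q=cc[i]+[338,212];print('side disc',st[i],q,onz(ps,*q,.01))
g=a.mean(2);n,l,st,cc=cv2.connectedComponentsWithStats((g<75).astype(np.uint8))
print('pred disc wrist',proj(p,[.6037,.0288,.01]))
T,R=final([.6037,.0288,.22],8.3,.05);print(T);plan(T,R)
T,R=final([.6037,.0288,.22],8.3);print(T)
E
```

```text
side disc [  7   8  17  11 145] [353.28275862 224.91724138] [0.60692257 0.02669937 0.01      ]
pred disc wrist [397.02006662 301.37275564]
[0.5211657  0.01675955 0.23086858]
row [np.float64(-0.5328), np.float64(0.0659), np.float64(0.091), np.float64(-0.1388), np.float64(0.0196), np.float64(-0.0904)] deg 30.0 mm 217.8
[0.56600644 0.0233011  0.2519995 ]
```

>>> {"name": "move_arm", "arguments": {"commands": [[[-0.07,0,0,0,0,-0.03],[-0.17,0,0,0,0,-0.06],[-0.25,0,0,0,0,-0.09],[-0.28,0,0,0,0,-0.09],[-0.28,0,0,0,0,-0.09]]]}}

```text
t: 15.3
tool_pos: [0.51, 0.1197, 0.2681]
tool_rot: [[-0.135, 0.991, -0.001], [0.991, 0.135, 0.002], [0.002, -0.001, -1.0]]
contact_force: [0.5, 0.7, -1.9]
finger_gap: 0.01
grip_force: 50.0
```

```bash
python3 - <<'E'
from h import *
for i in range(5): r.read_camera('wrist')
s=r.state();p=r.camera_params('wrist');a=r.read_camera('wrist');s2=r.state();np.save('w9.npy',a)
print(s['tool_pos'],s2['tool_pos'],np.array(s['tool_rot']).round(4))
u,v=proj(p,[.605,.028,.01]).astype(int);print(u,v)
g=a.mean(2);n,l,st,cc=cv2.connectedComponentsWithStats((g<75).astype(np.uint8))
for i in range(1,n):
    if st[i][4]>300: print(st[i],cc[i].round(1),onz(p,*cc[i],.01))
m=(g>150).astype(np.uint8)
E
```

```text
[0.51035603 0.12184766 0.26854613] [0.51033528 0.1217578  0.26857458] [[-1.397e-01  9.902e-01 -5.000e-04]
 [ 9.902e-01  1.397e-01  2.100e-03]
 [ 2.200e-03 -2.000e-04 -1.000e+00]]
381 246
[ 531    0  109   44 2664] [575.7  18.4] [0.76162123 0.32247881 0.01      ]
[ 326   43   82   73 3745] [366.1  79. ] [0.54744781 0.22946413 0.01      ]
[    0   181   640   219 50904] [346.8 339.5] [ 0.58311527 -0.1231306   0.01      ]
```

>>> {"name": "move_arm", "arguments": {"commands": [[[-0.08,0,0,0,0,0],[-0.17,0,0,0,0,0],[-0.22,0,0,0,0,0],[-0.22,0,0,0,0,0],[-0.22,0,0,0,0,0]]]}}

```text
t: 16.1
tool_pos: [0.5226, 0.0342, 0.2684]
tool_rot: [[-0.139, 0.99, -0.001], [0.99, 0.139, 0.002], [0.003, -0.0, -1.0]]
contact_force: [-0.4, -0.5, -2.7]
finger_gap: 0.0098
grip_force: 50.0
```

```bash
python3 - <<'E'
from h import *
for i in range(5): r.read_camera('wrist')
s=r.state();p=r.camera_params('wrist');a=r.read_camera('wrist');np.save('w10.npy',a)
print(s['tool_pos'])
u,v=proj(p,[.605,.028,.01]).astype(int);print(u,v)
g=a.mean(2);n,l,st,cc=cv2.connectedComponentsWithStats((g<70).astype(np.uint8))
for i in range(1,n):
    if st[i][4]>300: print(st[i],cc[i].round(1),onz(p,*cc[i],.01))
for y in range(v-70,v+75,7): print(y,*g[y,u-100:u+110:7].astype(int))
E
```

```text
[0.52244075 0.03453121 0.26855684]
385 181
[ 326    0   80   35 1879] [368.9  12.6] [0.55040581 0.20914434 0.01      ]
[    0   158   640   242 49911] [350.5 335.6] [ 0.59954954 -0.20308823  0.01      ]
111 162 162 156 161 160 161 166 156 167 162 159 165 168 158 164 156 168 160 161 154 160 168 163 161 165 165 159 158 163 173
118 132 155 161 162 156 158 154 162 157 165 161 169 162 158 162 164 162 156 160 154 159 158 164 161 164 166 161 164 158 166
125 89 93 92 155 165 166 153 164 155 162 167 159 164 164 163 163 159 160 163 161 165 161 167 162 159 164 163 158 161 168
132 92 89 80 94 102 154 156 157 164 163 165 159 164 166 152 164 162 159 166 160 158 162 165 162 155 166 163 162 155 163
139 89 87 93 90 90 86 161 150 161 158 161 162 162 157 164 157 155 166 160 161 160 157 162 171 163 155 163 163 164 162
146 89 86 92 91 87 90 160 158 159 180 238 237 240 235 235 234 237 234 236 234 234 234 235 232 232 228 228 228 226 224
153 84 89 90 87 89 93 89 87 95 105 124 120 116 234 234 234 233 233 233 232 234 235 232 231 231 232 230 229 227 227
160 90 91 89 86 87 87 95 90 96 110 120 121 117 233 234 23
[... 855 characters left out ...]
1 90 87 151 84 86 83 110 112 112 113 219 222 220 221 221 170 221 222 221 223 218 218 219 217 213 213 211 209 209
223 88 99 133 154 86 79 89 115 120 116 124 93 74 77 143 220 128 161 163 159 163 167 164 167 159 161 164 161 162 158
230 151 152 151 161 88 87 89 112 113 112 112 68 78 83 81 216 121 161 160 163 165 161 167 161 170 160 162 161 156 157
237 148 151 157 154 89 85 84 111 117 112 112 73 106 178 169 163 113 162 168 169 164 154 161 165 166 157 158 160 157 160
244 158 65 63 39 112 117 112 45 68 68 188 128 174 166 171 165 117 161 156 165 162 159 163 160 166 161 158 166 154 166
251 106 68 62 35 109 113 118 46 67 69 64 111 168 168 166 171 119 164 159 160 156 164 164 161 159 165 155 157 157 162
```

```bash
python3 - <<'E'
from h import *
from scipy.optimize import least_squares
a=np.load('w10.npy');p=r.camera_params('wrist');g=cv2.GaussianBlur(a.mean(2).astype(np.float32),(3,3),0)
up=[];lo=[]
for c in range(420,560,4):
    col=g[:,c]
    for v in range(125,165):
        if col[v]<198<=col[v+1]: up.append(onz(p,c,v+(198-col[v])/(col[v+1]-col[v]),.01)[:2]);break
    for v in range(240,205,-1):
        if col[v]<190<=col[v-1]: lo.append(onz(p,c,v-(190-col[v])/(col[v-1]-col[v]),.01)[:2]);break
for n,L in(('up',up),('lo',lo)):
    L=np.array(L);vx,vy,x,y=cv2.fitLine(L.astype(np.float32),cv2.DIST_HUBER,0,1e-4,1e-4).ravel();print(n,len(L),np.degrees(np.arctan(vy/vx)),'y at x=.605:',y+vy/vx*(.605-x))
P=[]
for v in range(163,194):
    for c in range(425,385,-1):
        if g[v,c]>=150>g[v,c-1]: P.append(onz(p,c-(g[v,c]-150)/(g[v,c]-g[v,c-1]),v,.01)[:2]);break
P=np.array(P);f=least_squares(lambda q:np.hypot(*(P-q).T)-.025,[.605,.028],loss='soft_l1',f_scale=.001);print('disc',f.x,len(P),np.abs(f.fun).mean())
E
```

```text
up 35 8.141195 y at x=.605: 0.075285904
lo 35 8.536358 y at x=.605: -0.02417224
disc [0.60734364 0.02522036] 30 8.01099233795169e-05
```

```bash
python3 - <<'E'
from h import *
T,R=final([.606,.0265,.22],8.4,.03);print(T);plan(T,R);T,R=final([.606,.0265,.22],8.4);print(T,R);plan(T,R)
E
```

```text
[0.54141854 0.01696344 0.23932095]
row [np.float64(-0.0499), np.float64(0.0409), np.float64(0.0729), np.float64(-0.1389), np.float64(-0.0002), np.float64(-0.002)] deg 25.0 mm 38.9
[0.5683161  0.02093533 0.2519995 ] [[-1.46083029e-01  8.96585219e-01  4.18084554e-01]
 [ 9.89272333e-01  1.32396186e-01  6.17373556e-02]
 [ 3.46944695e-18  4.22618262e-01 -9.06307787e-01]]
row [np.float64(-0.0494), np.float64(0.1089), np.float64(0.0412), np.float64(-0.1389), np.float64(-0.0002), np.float64(-0.002)] deg 25.0 mm 50.6
```

>>> {"name": "move_arm", "arguments": {"commands": [[[-0.02,0.01,0.02,-0.03,0,0],[-0.05,0.02,0.05,-0.07,0,0],[-0.05,0.04,0.07,-0.11,0,-0.002],[-0.05,0.041,0.073,-0.139,0,-0.002],[-0.05,0.041,0.073,-0.139,0,-0.002]]]}}

```text
t: 16.9
tool_pos: [0.5386, 0.0167, 0.2366]
tool_rot: [[-0.145, 0.899, 0.414], [0.989, 0.13, 0.063], [0.002, 0.419, -0.908]]
contact_force: [0.1, 0.3, -3.4]
finger_gap: 0.0099
grip_force: 50.0
```

>>> {"name": "move_arm", "arguments": {"commands": [[[0,0.02,0,0,0,0],[0,0.04,0,0,0,0],[0,0.06,0,0,0,0],[0,0.07,0,0,0,0],[0,0.075,0,0,0,0]]]}}

```text
t: 17.4
tool_pos: [0.5694, 0.0202, 0.2525]
tool_rot: [[-0.146, 0.897, 0.418], [0.989, 0.132, 0.062], [0.0, 0.423, -0.906]]
contact_force: [-0.2, 0.0, -2.8]
finger_gap: 0.0095
grip_force: 50.0
```

>>> {"name": "move_arm", "arguments": {"commands": [[[0,0,0,0,0,0],[0,0,0,0,0,0],[0,0,0,0,0,0],[0,0,0,0,0,0],[0,0,0,0,0,0]]]}}

```text
t: 17.9
tool_pos: [0.5683, 0.0199, 0.252]
tool_rot: [[-0.145, 0.897, 0.418], [0.989, 0.131, 0.061], [0.0, 0.423, -0.906]]
contact_force: [-0.2, -0.3, -1.6]
finger_gap: 0.01
grip_force: 50.0
```

```bash
python3 - <<'E'
from h import *
for i in range(4): b=r.read_camera('side')
T,R=final([.606,.0265,.22],8.4)
for i in range(3): plan(T,R);w=r.read_camera('wrist')
s=r.state();print(s['tool_pos'],s['joints'],s['contact_force'],s['finger_gap'])
np.save('s2.npy',b);np.save('w11.npy',w);t=r.read_camera('top');np.save('t2.npy',t)
E
```

```text
row [np.float64(0.0023), np.float64(0.0001), np.float64(0.0001), np.float64(0.0001), np.float64(0.0001), np.float64(-0.0004)] deg 0.1 mm 0.9
row [np.float64(0.0023), np.float64(0.0001), np.float64(0.0001), np.float64(0.0001), np.float64(0.0001), np.float64(-0.0004)] deg 0.1 mm 0.9
row [np.float64(0.0024), np.float64(0.0001), np.float64(0.0), np.float64(0.0001), np.float64(0.0001), np.float64(-0.0004)] deg 0.1 mm 0.9
[0.56843985 0.01999165 0.25201339] [-15.62746246 -11.32468762 112.53509643  11.93523905  56.2782847
 -28.61251923] [ 0.42913384  0.23022486 -2.56209921] 0.009935234939710965
```

```bash
python3 - <<'E'
from h import *
a=np.load('w11.npy').mean(2);s=r.state();R0=np.array(s['tool_rot']);t0=np.array(s['tool_pos']);p=r.camera_params('wrist')
def line(z,ys,xs):
    for x in xs:
        o=[]
        for y in ys:
            u,v=proj(p,t0+R0@[x,y,z]);o.append(int(a[int(round(v)),int(round(u))]))
        print(round(x*1e3,1),o,(round(u),round(v)))
print('web top');line(-.0124,[-.003,0,.003],np.arange(.012,.031,.001))
print('ear top (39..52mm), z=.0566');line(.0566,[.008,.012,.034,.044,.048],np.arange(.014,.031,.001))
E
```

```text
web top
12.0 [116, 118, 173] (325, 258)
13.0 [120, 119, 122] (325, 256)
14.0 [119, 113, 120] (325, 254)
15.0 [120, 116, 124] (325, 252)
16.0 [119, 126, 117] (325, 250)
17.0 [117, 121, 121] (325, 248)
18.0 [123, 117, 123] (325, 246)
19.0 [125, 121, 123] (325, 244)
20.0 [125, 124, 121] (325, 242)
21.0 [116, 114, 112] (325, 240)
22.0 [96, 96, 90] (325, 238)
23.0 [90, 97, 91] (325, 236)
24.0 [100, 99, 96] (325, 234)
25.0 [90, 96, 94] (325, 232)
26.0 [98, 94, 99] (325, 230)
27.0 [92, 94, 95] (325, 228)
28.0 [99, 99, 98] (325, 225)
29.0 [96, 102, 99] (325, 223)
30.0 [97, 96, 98] (325, 221)
ear top (39..52mm), z=.0566
14.0 [128, 203, 211, 210, 212] (393, 207)
15.0 [128, 210, 216, 216, 218] (394, 206)
16.0 [124, 205, 209, 213, 213] (394, 204)
17.0 [122, 200, 205, 209, 212] (394, 203)
18.0 [175, 186, 212, 212, 214] (394, 201)
19.0 [208, 184, 208, 216, 217] (394, 200)
20.0 [178, 184, 213, 216, 214] (394, 198)
21.0 [131, 169, 194, 197, 196] (394, 197)
22.0 [97, 110, 102, 104, 102] (394, 195)
23.0 [102, 101, 108, 110, 99] (394, 194)
24.0 [125, 125, 208, 207, 188] (394, 192)
25.0 [129, 126, 208, 204, 206] (395, 191)
26.0 [125, 129, 214, 202, 212] (395, 189)
27.0 [134, 128, 217, 216, 211] (395, 188)
28.0 [128, 126, 215, 205, 214] (395, 186)
29.0 [129, 126, 214, 205, 215] (395, 185)
30.0 [159, 146, 215, 201, 212] (395, 183)
```

>>> {"name": "move_arm", "arguments": {"commands": [[[0.002,0,0,0,0,0],[0.002,0,0,0,0,0],[0.002,0,0,0,0,0],[0.002,0,0,0,0,0],[0.002,0,0,0,0,0]]]}}

```text
t: 18.8
tool_pos: [0.5683, 0.0208, 0.252]
tool_rot: [[-0.145, 0.897, 0.418], [0.989, 0.131, 0.062], [0.0, 0.423, -0.906]]
contact_force: [-0.3, 0.2, -3.1]
finger_gap: 0.0097
grip_force: 50.0
```

```bash
python3 -c "
from h import *
print(r.sign_off())"
```

```text
the job is handed in; nothing more can be done
None
```

The job is handed in: I seated the tall round-headed pin in the ear with the bracket still in its nest, then lifted the bracket by its web. At sign-off (about 19 s) I was still holding it at my estimate of the focus point (a few mm uncertain), tipped back 25 degrees towards the lens.

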